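# Find the high spot of a shaker spindle on bench centres

## Task

The drive spindle of a shaker stands between the bench centres. Take the dial indicator by its grip post, slide it down until its plunger rests on the eccentric journal and is pressed in by about 8 mm, and let go. Then turn the spindle by its pulley while watching the indicator, and leave it standing with the journal's high spot right under the plunger, ready to be marked; pinch the pulley squarely so that the spindle is never pushed off its fixed centre, never run the plunger to the end of its travel, and leave the other things on the bench where they are.

Things in the scene. Friction and masses are not known exactly. Their poses are not given: they have to be found in the camera images.
- bench_centres: Bench centres: grey bed 104 x 360 x 14 mm, fixed. Origin under its middle, on the worktop; y along the bed from headstock (fixed centre, -y end) to tailstock (sprung centre), z up. Spindle axis along y at x = 0, z = 90 mm. Stocks at y = -168 to -128 and 128 to 168 mm, 113 mm high (tail lever 135). Column of 15 mm at x = 40, y = 70 mm, 237 mm high.
- pulley (a point): Centre of the aluminium belt pulley on the spindle's axis (y = -45 mm of the bed), axes as the bed. A 90 mm disc, 16 mm thick, flat faces square to the axis, to be pinched across its faces near the top of the rim and swung. Hubs 26 mm in diameter stand 9 mm out of both faces. Turns without end either way; friction of about 0.06 N m keeps it where it is left.
- journal (a point): Point on the spindle's axis amid the eccentric journal (y = 70 mm of the bed), does not turn. The journal is a steel disc 37 mm in diameter, 24 mm wide, its centre 3 mm off the axis: one turn swings the plunger 6 mm, once up and once down. Nothing on the pulley shows where the high spot is.
- plunger (a joint): How far the indicator's plunger is pressed in, m: 0 = fully out, 0.020 = end of travel. It points down at the journal from above; spring 0.6 to 1.8 N. The white dial, 57 mm, faces the bed's -x side; its black needle points up at 0 and goes once round clockwise for 20 mm (a tick a mm).
- plunger_tip (a point): Underside of the 8 mm ball at the plunger's lower end; at z = 111 mm when it rests on the journal's high spot, 105 mm on the low spot.
- indicator_slide (a joint): Friction slide of the indicator on the column, m: 0 = top, grows going down, up to 0.055; 5 N move it down, 9 N up, it stays where it is left. With the plunger fully out the ball's underside is at z = 0.140 minus this value.
- grip_post (a point): Middle of the indicator's grip post: upright black post 16 mm thick, 30 mm tall, above the dial, pinched from above across the bed's y. It moves with the slide; 124 mm above the ball's underside with the plunger out; x = 4, y = 70 mm of the bed. The dial below it is 63 mm across.
- tail_centre (a joint): How far the spindle has been pushed along the bed's +y off its fixed centre against the sprung tail centre, m: 0 = seated; about 3 N start to move it, 2 N more per mm; it springs back.
- marker_white: White marker pen lying in front of the bed, 142 mm long; to be left alone.
- forceps: Steel forceps lying in front of the bed, 122 mm long; to be left alone.
- label_tape: Roll of tape lying flat behind the bed, 62 mm across; to be left alone.

How it is judged:
On the way:
1. the indicator has been lowered so that its plunger is pressed in by 6 to 10 mm (value of joint plunger between 0.006 and 0.01 m and velocity of joint indicator_slide between -0.002 and 0.002 m/s), for 0.3 s.
At the end, for the whole second after the job is handed in: The plunger rests on the eccentric journal within 0.2 mm of the journal's highest point (ball underside above z = 110.8 mm), pressed in between 2 and 18 mm, everything at rest, the spindle seated on its fixed centre (height (world z) of plunger_tip above 0.1108 m and value of joint plunger between 0.002 and 0.018 m and value of joint tail_centre below 0.0005 m and velocity of joint plunger between -0.002 and 0.002 m/s); the robot touches nothing.
It fails at once if the spindle pushed 1 mm or more off its fixed centre (value of joint tail_centre above 0.001 m).
It fails at once if the plunger run to the end of its travel (value of joint plunger above 0.0195 m).
It fails at once if the marker, forceps or tape moved by more than 20 mm (distance of any of marker_white, forceps, label_tape from where it was at the start of the episode above 0.02 m).
It also fails if it takes over 72 s, if anything falls off the work surface, if the arm or the gripper's body presses on something with over 40 N, if the wrist force passes 120 N, or if a joint passes its speed limit or range.

## Robot

A 6-joint arm with a two-finger parallel gripper is mounted at the origin on a cart in front of the work surface, level with it; the furniture and walls round the work are solid. World frame = base frame: x ahead of the robot, y to its left, z up, the work surface at z = 0. Lengths are in m, angles in rad, forces in N, time in s.
With the tool pointing down it reaches from about 0.35 to 0.975 m from the base axis. Payload 4.9 kg.
Tool frame: the origin (TCP) lies at the very end of the fingers, on their centre line; the grasp point (between the pads) lies ctrl.grip_point_offset behind it (ctrl.grip_point_offset is the distance from the TCP to the grasp point, in m); z points along the fingers, y is the direction in which the jaws open and shut (so a half turn about z gives the same grasp; the last joint's range is limited). The gripper opens to 85 mm and grips with 20 to 120 N. Pads are 22 mm wide; open, the fingers measure 114 mm over their backs; the gripper's body (76 mm by 85 mm) begins 54 mm behind the grasp point. The pads swing forward as they close: fully open they stand 13 mm farther back than shut.
Start: joints at [-1.359, 0.053, 1.613, -0, 1.476, -0.119], TCP at [0.203, -0.591, 0.231] pointing down, gripper open.
Joint ranges: [-3.01, 3.01], [-1.01, 2.22], [0.06, 2.58], [-1.02, 4.17], [0.09, 2.62], [-3.14, 3.14]. Speed limits (rad/s): [2.57, 2.57, 3.14, 3.14, 3.14, 3.14].

## Interface

Orientations are given as a rotation vector (axis times angle).
In Python, from station import ctrl gives the robot as it stands. The module is installed in compiled form; this text tells all that it offers.
- The arm moves only by the shell command python3 -m creep 'ROWS' [FORCE]. ROWS is JSON, a list of rows, each a list of 5 numbers: the closure in counts, from 0 (fully open) to 255 (shut), then the shift along the tool's x, y, z in mm, then the turn about the tool's z in rad. A call has 1 to 12 rows; each row is the pose to reach, as a shift and turn from the pose commanded when the call began, along the tool's axes at that moment; what a row does not reach only later rows make up. A row lasts 1/12 s, in which the tool goes at most 41.7 mm and 7.16 degrees, less where a joint would pass 70% of its speed; a pose out of reach is approached as far as the arm can. A call with a gripper value outside its range is refused whole. The fingers move at their own pace and stop on an object; FORCE is the grip in N (left out, the last holds). Time passes only in rows, so rows that repeat a pose let the fingers close. It gives the time, the measured TCP pose, the force and the opening at its end, in the units of the state.
- ctrl.get_obs(): the state, without advancing time (a new reading comes with each control period).
- ctrl.get_image(name): name is "scene" or "top"; returns the picture (384x512x3 uint8, red, green, blue); there is no depth.
- ctrl.calibration(name): a dict with "fx", "fy", "cx", "cy" (pixels), "k1" (the pictures are not rectified: a ray, as slopes to the right and down, at radius r is drawn at 1 + k1 r^2 times it, then the intrinsics apply), "R" (3x3) and "t" (3): a world point X has camera coordinates R X + t. Camera axes: x right, y down, z forward; pixel columns grow to the right and rows downward; lengths in m; the calibration is good to about 2 mm. A picture is of the moment at which its call begins. calibration takes no time and is no camera call.
- ctrl.finish_job(): hands the job in, once; it reports no verdict.
Trained networks look in the newest picture that a camera, given by its name, has taken for a name from the list of things; names that differ only in an ending like _2 or _b are one class to them, and where a whole thing is asked for, a point or a joint stands for the part that bears it (a point fixed in the world has none). Each returns a list of dicts, best first, with "conf" (0 to 1); they miss things now and then, are a little off and sometimes report something else, mostly with a low value. They report only what shows in the picture. A call takes as long as a camera call.
- ctrl.boxes_of(camera, label): "rect" ([left, top, width, height] in pixels, round what is visible of it).
- ctrl.outline_of(camera, label): "mask" (384x512 bool, what is visible of it) and "rect" ([left, top, width, height] in pixels, round what is visible of it).
The state is a dict: "t": time; "q": joint angles; "dq": joint speeds; "effort": joint torques, N m; "tool_pos": TCP position; "tool_rot": TCP orientation; "contact_force": force on the tool from outside, world axes, zero at the start; "wrist_torque": the same for the moment, N m; "opening": finger opening in m.
Only numpy, scipy, OpenCV 4.12 (cv2) and the standard library are available. Lean on these libraries where they do the work, as an engineer would, in place of code of your own. Each camera call takes 0.05 s, during which the arm holds its last target. There are 200 camera calls.

## Working session

There is one attempt and no reset: what is moved stays moved. The work goes in short steps, Python scripts to look and compute and a shell command to move; the robot and the scene stay as the last step left them, time stands still between calls to the robot, and variables do not carry over. Pictures are saved under pics/ and viewed, about 8 in all and at most 12, crops included, and the job is handed in when it is done.

```bash
mkdir -p pics
cat > h.py <<'E'
from station import ctrl
import numpy as np, cv2
def proj(cam,P):
    c=ctrl.calibration(cam); P=np.atleast_2d(P); X=P@np.array(c["R"]).T+np.array(c["t"])
    s=X[:,:2]/X[:,2:]; r2=(s**2).sum(1,keepdims=True); s=s*(1+c["k1"]*r2)
    return s*[c["fx"],c["fy"]]+[c["cx"],c["cy"]]
def ray(cam,uv,z):
    c=ctrl.calibration(cam); d=(np.array(uv,float)-[c["cx"],c["cy"]])/[c["fx"],c["fy"]]; s=d.copy()
    for _ in range(20): s=d/(1+c["k1"]*(s@s))
    R=np.array(c["R"]);t=np.array(c["t"]); o=-R.T@t; v=R.T@np.r_[s,1]
    return o+v*(z-o[2])/v[2]
def save(cam,name,im=None):
    im=ctrl.get_image(cam) if im is None else im
    cv2.imwrite(f"pics/{name}.png",im[:,:,::-1]); return im
E
python3 - <<'E'
from h import *
a=save("scene","s0");b=save("top","t0")
for cam in("scene","top"):
    c=ctrl.calibration(cam);R=np.array(c["R"]);print(cam,c["fx"],c["k1"],"cam at",-R.T@np.array(c["t"]),"fwd",R[2])
    for l in("bench_centres","pulley","plunger","indicator_slide","grip_post","marker_white","forceps","label_tape"):
        r=ctrl.boxes_of(cam,l); print(l,[(np.round(x["rect"]).tolist(),round(x["conf"],2)) for x in r[:2]])
o=ctrl.get_obs();print({k:np.round(v,3) for k,v in o.items()},ctrl.grip_point_offset)
E
```

```text
scene 458.45711971170056 -0.14567299118923285 cam at [0.11382419 0.70718033 0.72596042] fwd [ 0.40186239 -0.73026376 -0.55246852]
bench_centres [([202.0, 177.0, 101.0, 152.0], 0.74)]
pulley [([204.0, 180.0, 101.0, 147.0], 0.6)]
plunger []
indicator_slide [([218.0, 182.0, 40.0, 55.0], 0.84)]
grip_post [([216.0, 179.0, 42.0, 63.0], 0.59)]
marker_white [([285.0, 266.0, 17.0, 49.0], 0.82)]
forceps [([203.0, 177.0, 100.0, 152.0], 0.36)]
label_tape [([208.0, 227.0, 30.0, 21.0], 0.88)]
top 424.3569381358525 -0.06350730673227177 cam at [ 0.43961238 -0.05828077  1.16414906] fwd [ 0.0807145   0.03506189 -0.99612039]
bench_centres [([166.0, 180.0, 144.0, 52.0], 0.69), ([190.0, 184.0, 32.0, 31.0], 0.2)]
pulley [([171.0, 184.0, 137.0, 50.0], 0.52)]
plunger [([194.0, 184.0, 28.0, 30.0], 0.55)]
indicator_slide [([190.0, 184.0, 35.0, 30.0], 0.89)]
grip_post [([192.0, 186.0, 30.0, 30.0], 0.56)]
marker_white [([205.0, 237.0, 55.0, 17.0], 0.81)]
forceps []
label_tape [([245.0, 152.0, 23.0, 25.0], 0.74)]
{'t': np.float64(0.9), 'q': array([-1.359,  0.053,  1.613, -0.   ,  1.476, -0.119]), 'dq': array([-0.001,  0.   , -0.001,  0.001,  0.002,  0.   ]), 'effort': array([ 3.0000e-03, -3.9368e+01, -3.7047e+01,  0.0000e+00,  1.0000e-03,
       -0.0000e+00]), 'tool_pos': array([ 0.203, -0.591,  0.231]), 'tool_rot': array([ 3.099,  0.517, -0.   ]), 'contact_force': array([ 0.272,  0.093, -0.659]), 'wrist_torque': array([ 0.009, -0.006,  0.006]), 'opening': np.float64(0.085)} 0.0187
```

View pics/s0.png

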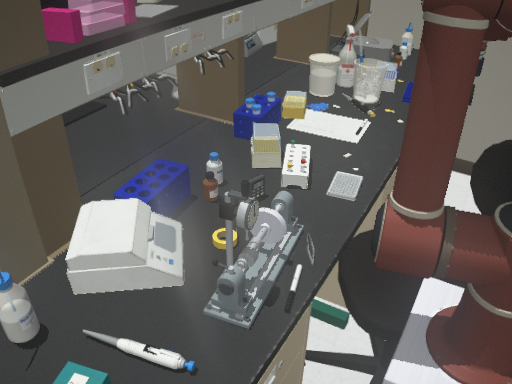

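View pics/t0.png

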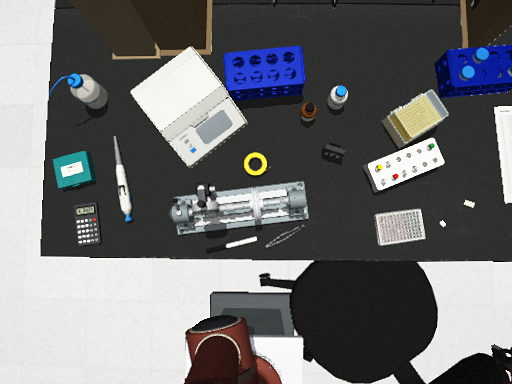

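Run:
```python
from h import *
a=cv2.imread("pics/s0.png");b=cv2.imread("pics/t0.png")
A=cv2.resize(a[165:335,190:320],None,fx=3.5,fy=3.5,interpolation=cv2.INTER_CUBIC)
B=cv2.resize(b[170:255,160:320],None,fx=5,fy=5,interpolation=cv2.INTER_CUBIC)
cv2.imwrite("pics/s0c.png",A);cv2.imwrite("pics/t0c.png",B)
```

```text
(no output)
```

View pics/t0c.png

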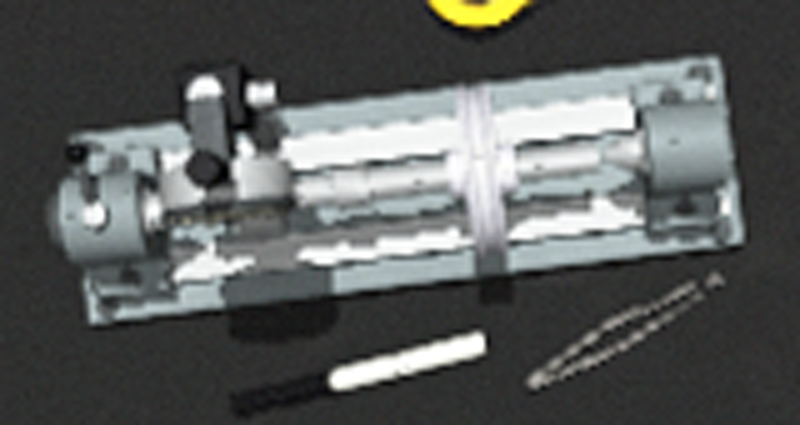

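View pics/s0c.png

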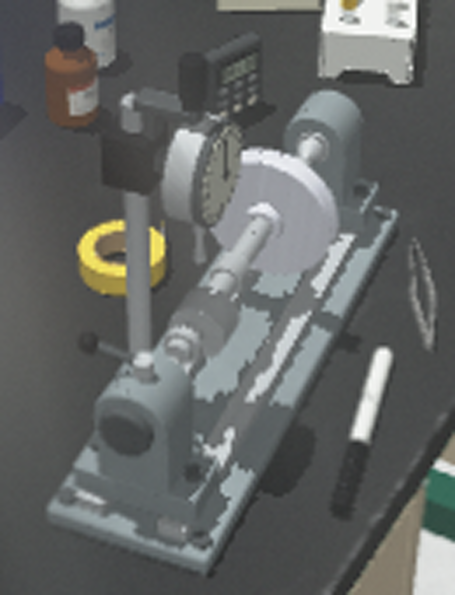

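```bash
cat > fit.py <<'E'
from h import *
from scipy.optimize import least_squares
obs=[("top",(718,57),(52,-180,14)),("top",(743,243),(-52,-180,14)),("top",(92,325),(-52,180,14)),("top",(70,138),(52,180,14)),("top",(206,84),(40,70,237)),("top",(209,165),(4,70,279)),
("scene",(397,212),(-52,-180,14)),("scene",(208,573),(-52,180,14)),("scene",(50,510),(52,180,14)),("scene",(131,98),(40,70,237)),("scene",(192,58),(4,70,279))]
def W(p,P):
    c,s=np.cos(p[2]),np.sin(p[2]);P=np.array(P)/1000
    return np.array([p[0]+c*P[0]-s*P[1],p[1]+s*P[0]+c*P[1],P[2]])
def res(p):
    r=[]
    for cam,uv,P in obs:
        px=np.array(uv)/5+[160,170] if cam=="top" else np.array(uv)/3.5+[190,165]
        r.append(proj(cam,W(p,P))[0]-px)
    return np.ravel(r)
if __name__=="__main__":
    s=least_squares(res,[.6,.0,0.],loss="soft_l1");p=s.x;print(p);print(np.round(res(p).reshape(-1,2),1))
    for n,P in dict(grip=(4,70,264),pul=(0,-45,90),rimtop=(0,-45,135)).items(): print(n,np.round(W(p,P),4))
    for cam in("marker_white","forceps","label_tape"):pass
E
python3 fit.py
```

```text
[0.49856327 0.01144957 0.13445111]
[[-0.1 -1. ]
 [ 0.1 -0.2]
 [-1.3 -0.2]
 [-1.1 -0.5]
 [-0.6  1.6]
 [-2.4  0.4]
 [ 0.7 -1.4]
 [ 0.3 -4. ]
 [-1.2 -1.3]
 [ 1.  -0. ]
 [ 0.5 -3.2]]
grip [0.4931 0.0814 0.264 ]
pul [ 0.5046 -0.0331  0.09  ]
rimtop [ 0.5046 -0.0331  0.135 ]
```

```bash
python3 -m creep '[[0,0,0,-40,0],[0,0,0,-80,0],[0,0,0,-114,0],[0,40,-44,-114,0.1],[0,80,-88,-114,0.196],[0,492,-541,-114,0.196],[0,492,-541,-114,0.196],[0,492,-541,-114,0.196],[0,492,-541,-114,0.196],[0,492,-541,-114,0.196],[0,492,-541,-114,0.196],[0,492,-541,-114,0.196]]' 40; python3 -c "
from h import *
print(ctrl.get_obs()['tool_pos'],ctrl.get_obs()['tool_rot'])"
```

```text
t: 1.9
tool_pos: [0.3517, -0.2449, 0.3455]
tool_rot: [3.134, 0.21, 0.001]
contact_force: [1.0, 0.6, -0.1]
opening: 0.085
[ 0.35173031 -0.24488961  0.34552933] [3.13384367e+00 2.10428584e-01 1.25644113e-03]
```

```bash
python3 -m creep '[[0,180,-300,0,0],[0,180,-300,0,0],[0,180,-300,0,0],[0,180,-300,0,0],[0,180,-300,0,0],[0,180,-300,0,0],[0,180,-300,0,0],[0,180,-300,0,0],[0,180,-300,0,0],[0,180,-300,0,0],[0,180,-300,0,0],[0,180,-300,0,0]]'
python3 - <<'E'
from h import *
print(ctrl.get_obs()['tool_pos'],ctrl.get_obs()['tool_rot'])
a=save("scene","s1");b=save("top","t1")
A=cv2.resize(a[80:260,180:330],None,fx=3.3,fy=3.3,interpolation=cv2.INTER_CUBIC)
save("",'s1c',A)
B=cv2.resize(b[150:260,150:270],None,fx=3.3,fy=3.3,interpolation=cv2.INTER_CUBIC)
C=np.zeros((max(A.shape[0],B.shape[0]),A.shape[1]+396,3),np.uint8)
C=np.zeros((600,891,3),np.uint8);C[:A.shape[0],:A.shape[1]]=A;C[:B.shape[0],495:495+B.shape[1]]=B
save("",'c1',cv2.resize(C,(800,539)))
E
```

```text
t: 2.9
tool_pos: [0.4893, 0.0741, 0.3453]
tool_rot: [3.134, 0.211, -0.0]
contact_force: [-0.3, 0.6, -0.3]
opening: 0.0855
[0.4893374 0.0741362 0.3453426] [ 3.13399841e+00  2.10922833e-01 -2.56172105e-04]
```

View pics/c1.png

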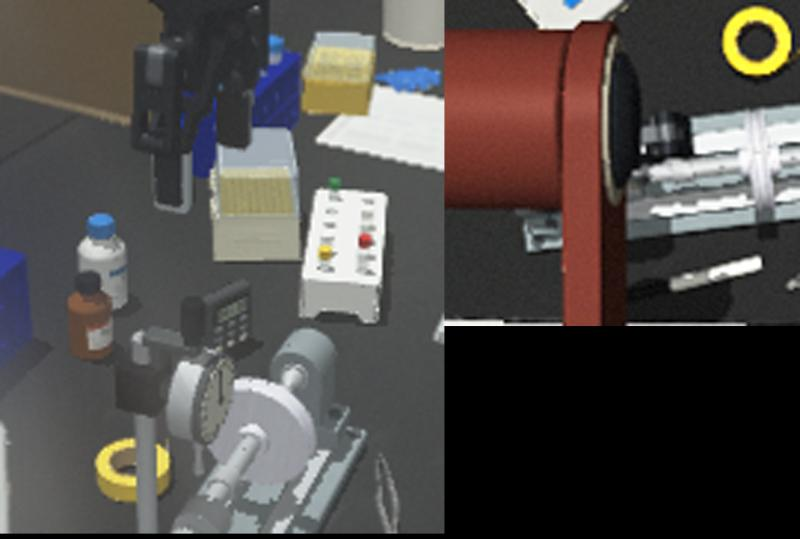

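Run:
```python
from h import *
from fit import *
t=np.array([.4893,.0741,.3453])
yb=np.array([-.134,.991,0])
for z in(.3453,.352,.358): print(z,proj("scene",[t*[1,1,0]+[0,0,z]+yb*d for d in(.05,-.05,0)]).round(1).tolist())
r=least_squares(lambda q:np.r_[res(q[:3])],[.6,0,0]);print(r.x)
p=np.array([.49856,.01145,.13445])
for z in (279,264,249): print(z,proj("scene",W(p,(4,70,z))),proj("top",W(p,(4,70,z))))
```

```text
0.3453 [[237.8, 158.0], [259.6, 134.5], [249.2, 145.7]]
0.352 [[237.8, 154.6], [259.7, 131.3], [249.3, 142.4]]
0.358 [[237.7, 151.5], [259.7, 128.4], [249.3, 139.4]]
[0.49809208 0.01202068 0.1346225 ]
279 [[245.39166347 178.35263589]] [[199.43687154 203.4179105 ]]
264 [[245.40740867 185.14077084]] [[200.52837228 203.8512076 ]]
249 [[245.42385348 191.80196695]] [[201.58457311 204.27046472]]
```

```bash
python3 -m creep '[[0,5,-5,20,0],[0,5,-5,50,0],[0,5,-5,75,0],[0,5,-5,88,0],[0,5,-5,95,0],[0,5,-5,95,0]]'; python3 -m creep '[[60,0,0,0,0],[110,0,0,0,0],[140,0,0,0,0],[160,0,0,0,0],[170,0,0,0,0],[170,0,0,0,0]]' 20;  python3 -c "
from h import *
a=save('scene','s2');save('','s2c',cv2.resize(a[120:260,180:330],None,fx=3.5,fy=3.5,interpolation=cv2.INTER_CUBIC))
print(ctrl.get_obs()['tool_pos'])"
```

```text
t: 3.5
tool_pos: [0.4931, 0.0796, 0.249]
tool_rot: [-3.134, -0.21, 0.004]
contact_force: [-0.4, 0.7, -0.1]
opening: 0.0852
t: 4.0
tool_pos: [0.494, 0.0804, 0.2508]
tool_rot: [3.134, 0.212, 0.001]
contact_force: [0.8, 0.7, 0.5]
opening: 0.0284
[0.4939695  0.08039743 0.25065555]
```

View pics/s2c.png

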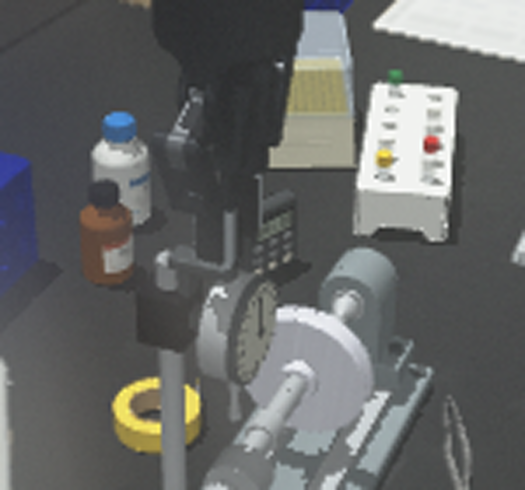

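```bash
python3 -m creep '[[185,0,0,0,0],[185,0,0,0,0]]' 20; python3 -m creep '[[195,0,0,0,0],[195,0,0,0,0],[195,0,0,0,0]]';python3 -m creep '[[203,0,0,0,0],[203,0,0,0,0],[203,0,0,0,0]]'
```

```text
t: 4.22
tool_pos: [0.4938, 0.0804, 0.2503]
tool_rot: [-3.134, -0.212, 0.0]
contact_force: [-0.1, 0.1, 0.2]
opening: 0.0235
t: 4.47
tool_pos: [0.4938, 0.0804, 0.2502]
tool_rot: [-3.134, -0.212, 0.0]
contact_force: [-0.4, 0.8, 0.6]
opening: 0.0197
t: 4.72
tool_pos: [0.4937, 0.0813, 0.2503]
tool_rot: [-3.132, -0.212, 0.0]
contact_force: [-0.7, 5.8, 1.6]
opening: 0.0175
```

```bash
python3 -m creep '[[203,0,-1.5,0,0],[203,0,-1.5,0,0]]'; python3 -m creep '[[225,0,0,0,0],[225,0,0,0,0],[225,0,0,0,0],[225,0,0,0,0]]' 30
```

```text
t: 4.88
tool_pos: [0.4937, 0.0814, 0.2503]
tool_rot: [3.133, 0.211, 0.0]
contact_force: [-0.6, 0.2, -0.5]
opening: 0.0172
t: 5.22
tool_pos: [0.4936, 0.0821, 0.2504]
tool_rot: [-3.134, -0.212, -0.0]
contact_force: [-1.4, 4.2, 1.0]
opening: 0.0149
```

```bash
python3 -m creep '[[225,0,-0.7,0,0],[225,0,-0.7,8,0],[225,0,-0.7,16,0],[225,0,-0.7,24,0],[225,0,-0.7,31,0],[225,0,-0.7,35,0],[225,0,-0.7,35,0],[225,0,-0.7,35,0]]'
python3 - <<'E'
from h import *
a=save('scene','s3');save('','s3c',cv2.resize(a[175:265,205:285],None,fx=6,fy=6,interpolation=cv2.INTER_CUBIC))
E
```

```text
t: 5.88
tool_pos: [0.4936, 0.0821, 0.2153]
tool_rot: [3.134, 0.211, 0.0]
contact_force: [-0.7, 0.9, 1.1]
opening: 0.0147
```

View pics/s3c.png

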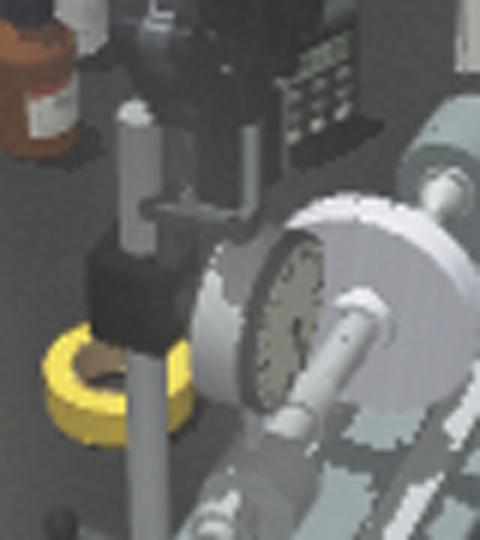

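```bash
cat > dial.py <<'E'
from fit import *
P0=np.array([0.49856,.0118,.13445])
def rect(im,zc,xd,S=300,half=.036,dy=0):
    u=np.linspace(-half,half,S)*1000
    yy,zz=np.meshgrid(70+dy-u,zc-u)   # right=-y, down=-z
    c,s=np.cos(P0[2]),np.sin(P0[2]);X=xd/1000;Y=yy/1000
    Wd=np.stack([P0[0]+c*X-s*Y,P0[1]+s*X+c*Y,zz/1000],-1).reshape(-1,3)
    uv=proj("scene",Wd).astype(np.float32).reshape(S,S,2)
    return cv2.remap(im,uv[...,0],uv[...,1],cv2.INTER_CUBIC)
E
python3 - <<'E'
from dial import *
out=[]
for n,s in(("s0",0),("s3",35)):
    im=cv2.imread(f"pics/{n}.png")
    out.append(np.hstack([rect(im,z-s,x,S=260) for z,x in((212,-8),(207,-8),(207,-16))]))
cv2.imwrite("pics/d1.png",np.vstack(out))
E
```

```text
(no output)
```

View pics/d1.png

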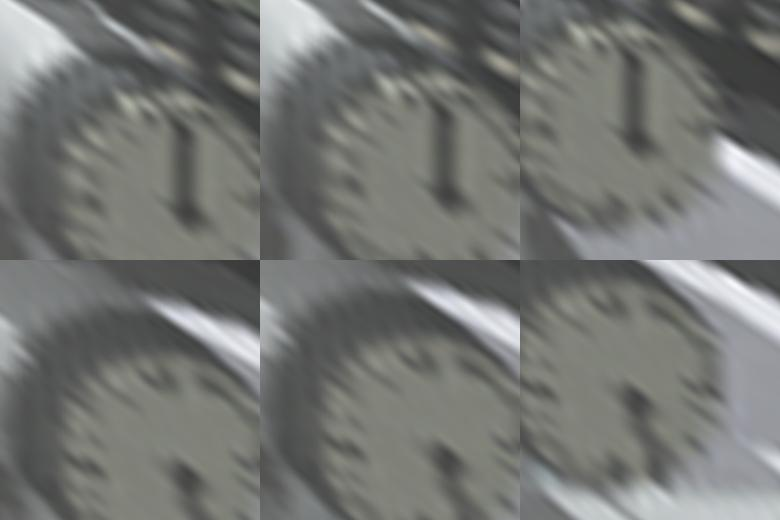

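```bash
cat >> dial.py <<'E'
def needle(im,s,x=-16,dy=4.6,z=204.6):
    S=360;r=cv2.cvtColor(rect(im,z-s,x,S=S,half=.03,dy=dy),cv2.COLOR_RGB2GRAY).astype(float)
    # refine hub: darkest blob near the middle
    c=cv2.GaussianBlur(r,(0,0),9);w=c[S//2-40:S//2+40,S//2-40:S//2+40];j,i=np.unravel_index(w.argmin(),w.shape)
    best=None
    px=S/60. # px per mm
    cx=cy=S/2
    a=np.deg2rad(np.arange(0,360,1.));R=np.arange(5,18,.5)*px
    X=cx+np.outer(np.sin(a),R);Y=cy-np.outer(np.cos(a),R)
    p=cv2.remap(r.astype(np.float32),X.astype(np.float32),Y.astype(np.float32),cv2.INTER_LINEAR).mean(1)
    d=np.median(p)-p;k=int(d.argmax());idx=np.arange(k-14,k+15);ww=np.clip(d[idx%360]-d.max()*.3,0,None)
    ang=(idx*ww).sum()/ww.sum()
    return ang%360/18,d.max(),((i-40)/px,(j-40)/px)
E
python3 - <<'E'
from dial import *
for n,s in(("s0",0),("s1",0),("s2",0),("s3",35)):
    print(n,needle(cv2.imread(f"pics/{n}.png")[:,:,::-1],s))
E
```

```text
s0 (np.float64(0.005963118870110835), np.float32(43.805557), (np.float64(0.8333333333333334), np.float64(-0.16666666666666666)))
s1 (np.float64(0.0006162314816198695), np.float32(44.52114), (np.float64(0.8333333333333334), np.float64(-0.16666666666666666)))
s2 (np.float64(0.002752730657633006), np.float32(44.771416), (np.float64(0.8333333333333334), np.float64(-0.16666666666666666)))
s3 (np.float64(8.85441098937833), np.float32(35.246643), (np.float64(1.0), np.float64(1.1666666666666667)))
```

```bash
python3 -m creep '[[200,0,0,0,0],[170,0,0,0,0],[120,0,0,0,0],[90,0,0,0,0],[90,0,0,0,0],[90,0,0,-15,0],[90,0,0,-40,0],[90,0,0,-65,0],[90,0,0,-65,0]]'
python3 - <<'E'
from dial import *
print(needle(save('scene','s4'),35.), ctrl.get_obs()['contact_force'])
E
python3 -m creep '[[90,-4,40,0,0],[90,-4,80,0,0],[90,-4,115,0,0],[90,-4,115,0,0],[90,-4,115,35,0],[90,-4,115,70,0],[90,-4,115,100,0],[90,-4,115,100,0]]'
```

```text
t: 6.68
tool_pos: [0.4959, 0.0825, 0.2865]
tool_rot: [3.134, 0.212, 0.015]
contact_force: [-0.2, -0.4, 1.1]
opening: 0.055
(np.float64(8.863606264158406), np.float32(35.86715), (np.float64(1.0), np.float64(1.0))) [-0.18884704 -0.29733029  1.02446446]
t: 7.4
tool_pos: [0.4999, -0.0307, 0.1716]
tool_rot: [-3.13, -0.211, 0.022]
contact_force: [-1.4, 0.3, -1.7]
opening: 0.0551
```

```bash
python3 -m creep '[[90,0,0,0,0],[90,0,0,20,0],[90,0,0,45,0],[90,0,0,62,0],[90,0,0,71,0],[90,0,0,71,0],[90,0,0,71,0]]'; python3 -m creep '[[130,0,0,0,0],[160,0,0,0,0],[180,0,0,0,0],[180,0,0,0,0],[180,0,0,0,0]]' 20;python3 -c "
from h import *
a=save('scene','s5');b=save('top','t5');save('','s5c',np.vstack([cv2.resize(a[165:270,195:310],(630,575))]))"
```

```text
t: 7.98
tool_pos: [0.5061, -0.032, 0.1111]
tool_rot: [3.134, 0.212, 0.003]
contact_force: [0.6, 0.2, -0.2]
opening: 0.0554
t: 8.4
tool_pos: [0.5053, -0.032, 0.1099]
tool_rot: [3.134, 0.211, 0.001]
contact_force: [-0.1, -0.4, 1.2]
opening: 0.0251
```

View pics/s5c.png

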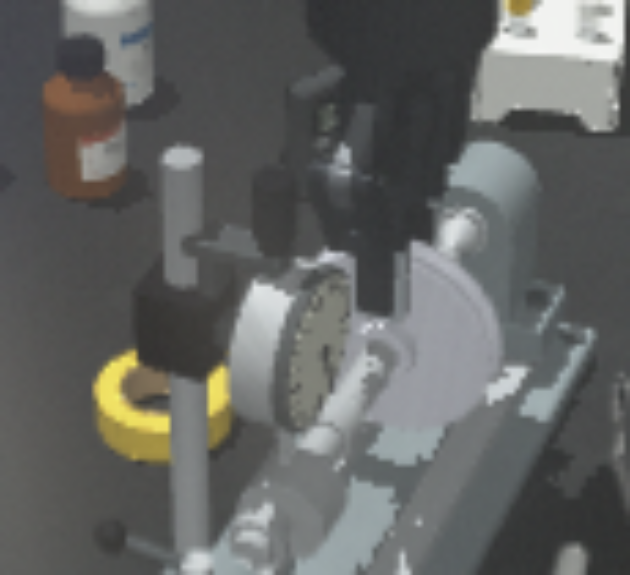

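```bash
python3 -m creep '[[195,0,1,0,0],[195,0,1,0,0],[195,0,1,0,0]]' 20;python3 -m creep '[[200,0,0,0,0],[200,0,0,0,0]]';python3 -m creep '[[203,0,0,0,0],[203,0,0,0,0]]'
```

```text
t: 8.75
tool_pos: [0.5051, -0.033, 0.1092]
tool_rot: [-3.134, -0.211, 0.0]
contact_force: [0.2, -0.2, -0.0]
opening: 0.0204
t: 8.92
tool_pos: [0.5051, -0.033, 0.1093]
tool_rot: [-3.134, -0.211, 0.0]
contact_force: [-0.8, -0.1, 0.5]
opening: 0.0185
t: 9.08
tool_pos: [0.5051, -0.0329, 0.1093]
tool_rot: [-3.134, -0.212, 0.0]
contact_force: [0.1, 0.3, 0.1]
opening: 0.0176
```

```bash
python3 -m creep '[[205,0,0,0,0],[205,0,0,0,0]]';python3 -m creep '[[207,0,0,0,0],[207,0,0,0,0]]'
```

```text
t: 9.25
tool_pos: [0.5051, -0.0327, 0.1093]
tool_rot: [-3.134, -0.212, 0.0]
contact_force: [-0.6, 1.7, -0.0]
opening: 0.0167
t: 9.42
tool_pos: [0.5051, -0.0324, 0.1093]
tool_rot: [-3.133, -0.212, 0.0]
contact_force: [0.1, 3.6, 0.7]
opening: 0.016
```

```bash
python3 -m creep '[[207,0,-0.5,0,0],[207,0,-0.5,0,0]]';python3 -m creep '[[215,0,0,0,0],[215,0,0,0,0],[215,0,0,0,0]]'
```

```text
t: 9.58
tool_pos: [0.5051, -0.0324, 0.1093]
tool_rot: [3.134, 0.212, 0.0]
contact_force: [-0.4, 1.3, 0.3]
opening: 0.0161
t: 9.83
tool_pos: [0.5051, -0.0324, 0.1094]
tool_rot: [-3.134, -0.211, 0.0]
contact_force: [-0.7, 2.7, 1.2]
opening: 0.016
```

```bash
cat > rd.py <<'E'
from dial import *
import sys
o=ctrl.get_obs();c,s=np.cos(.1345),np.sin(.1345);d=o['tool_pos'][:2]-[.4986,.0120]
im=save('scene',sys.argv[1]);print("needle",needle(im,36.),"bedx",round((d@[c,s])*1e3,1),"z",o['tool_pos'][2].round(4),"Fy",o['contact_force'].round(1))
E
python3 rd.py a0; python3 -m creep '[[215,3.3,0,0.1,0],[215,6.6,0,0.6,0],[215,9.8,0,1.3,0],[215,13,0,2.3,0],[215,16.1,0,3.6,0],[215,19,0,5.1,0],[215,21.8,0,6.9,0],[215,21.8,0,6.9,0],[215,21.8,0,6.9,0]]'; python3 rd.py a1
```

```text
needle (np.float64(8.748187462259827), np.float32(35.794144), (np.float64(1.0), np.float64(0.0))) bedx 0.5 z 0.1094 Fy [-0.7  2.7  1.2]
t: 10.63
tool_pos: [0.5258, -0.0296, 0.1023]
tool_rot: [-3.134, -0.212, 0.005]
contact_force: [-4.9, 0.9, 4.1]
opening: 0.0153
needle (np.float64(9.742847570671337), np.float32(26.349998), (np.float64(1.0), np.float64(-0.16666666666666666))) bedx 21.4 z 0.1023 Fy [-4.9  0.9  4.1]
```

```bash
python3 -m creep '[[185,0,0,0,0],[185,0,0,0,0],[185,0,0,-7,0],[185,-12,0,-11,0],[185,-32,0,-11,0],[185,-43.6,0,-6,0],[185,-43.6,0,0,0],[185,-43.6,0.3,0,0],[185,-43.6,0.3,0,0]]'; python3 rd.py a2; python3 -m creep '[[200,0,0,0,0],[205,0,0,0,0],[207,0,0,0,0],[207,0,0,0,0],[207,0,0,0,0]]'
```

```text
t: 11.43
tool_pos: [0.4839, -0.0358, 0.1023]
tool_rot: [3.134, 0.211, 0.0]
contact_force: [0.2, 0.3, 0.3]
opening: 0.0236
needle (np.float64(9.739858713937174), np.float32(26.75608), (np.float64(1.0), np.float64(-0.16666666666666666))) bedx -20.9 z 0.1023 Fy [0.2 0.3 0.3]
t: 11.9
tool_pos: [0.4841, -0.0352, 0.1027]
tool_rot: [-3.134, -0.212, -0.002]
contact_force: [0.6, 4.4, 0.8]
opening: 0.0159
```

```bash
python3 -m creep '[[215,0,-0.4,0,0],[215,0,-0.4,0,0],[215,0,-0.4,0,0]]'; python3 -m creep '[[215,2.8,0,-1.8,0],[215,5.7,0,-3.3,0],[215,8.8,0,-4.6,0],[215,12,0,-5.6,0],[215,15.2,0,-6.3,0],[215,18.5,0,-6.8,0],[215,21.8,0,-6.9,0],[215,21.8,0,-6.9,0]]'; python3 rd.py a3; python3 -m creep '[[215,3.3,0,0.1,0],[215,6.6,0,0.6,0],[215,9.8,0,1.3,0],[215,13,0,2.3,0],[215,16.1,0,3.6,0],[215,19,0,5.1,0],[215,21.8,0,6.9,0],[215,21.8,0,6.9,0]]'; python3 rd.py a4
```

```text
t: 12.15
tool_pos: [0.4841, -0.0352, 0.1028]
tool_rot: [-3.134, -0.211, -0.003]
contact_force: [3.7, 3.2, 1.0]
opening: 0.0155
t: 12.82
tool_pos: [0.5018, -0.0328, 0.1071]
tool_rot: [3.134, 0.212, -0.016]
contact_force: [-6.2, -0.1, 0.6]
opening: 0.0159
needle (np.float64(11.250791668883712), np.float32(31.428825), (np.float64(1.0), np.float64(-0.16666666666666666))) bedx -2.9 z 0.1071 Fy [-6.2 -0.1  0.6]
t: 13.53
tool_pos: [0.5245, -0.0298, 0.1014]
tool_rot: [3.134, 0.212, -0.012]
contact_force: [-5.6, -0.1, 1.7]
opening: 0.0155
needle (np.float64(12.270340996022759), np.float32(29.093384), (np.float64(1.0), np.float64(-0.16666666666666666))) bedx 20.0 z 0.1014 Fy [-5.6 -0.1  1.7]
```

```bash
python3 -m creep '[[185,0,0,0,0],[185,0,0,0,0],[185,0,0,-7,0],[185,-12,0,-11,0],[185,-32,0,-11,0],[185,-43.6,0,-6,0],[185,-43.6,0,0,0],[185,-43.6,0.2,0,0],[185,-43.6,0.2,0,0]]'; python3 rd.py a5; python3 -m creep '[[200,0,0,0,0],[205,0,0,0,0],[207,0,0,0,0],[207,0,0,0,0],[207,0,0,0,0],[215,0,0,0,0],[215,0,0,0,0]]' 30; python3 rd.py a6
```

```text
t: 14.33
tool_pos: [0.4839, -0.0356, 0.1024]
tool_rot: [3.134, 0.211, 0.0]
contact_force: [-0.1, 0.1, -0.4]
opening: 0.0234
needle (np.float64(12.363639580396681), np.float32(26.883598), (np.float64(1.0), np.float64(-0.16666666666666666))) bedx -21.0 z 0.1024 Fy [-0.1  0.1 -0.4]
t: 14.97
tool_pos: [0.484, -0.0352, 0.1028]
tool_rot: [-3.134, -0.211, -0.002]
contact_force: [1.0, 3.7, 1.7]
opening: 0.015
needle (np.float64(12.318835327788609), np.float32(28.26487), (np.float64(1.0), np.float64(-0.16666666666666666))) bedx -20.8 z 0.1028 Fy [1.  3.7 1.7]
```

Swing on in two halves, reading often.

```bash
python3 -m creep '[[215,2.8,-0.2,-1.8,0],[215,5.7,-0.2,-3.3,0],[215,8.8,-0.2,-4.6,0],[215,12,-0.2,-5.6,0],[215,12,-0.2,-5.6,0]]'; python3 rd.py a7; python3 -m creep '[[215,3.2,0,-0.7,0],[215,6.5,0,-1.2,0],[215,9.8,0,-1.3,0],[215,9.8,0,-1.3,0]]'; python3 rd.py a8; python3 -m creep '[[215,3.3,0,0.1,0],[215,6.6,0,0.6,0],[215,9.8,0,1.3,0],[215,9.8,0,1.3,0]]'; python3 rd.py a9; python3 -m creep '[[215,3.2,0,1,0],[215,6.3,0,2.3,0],[215,9.2,0,3.8,0],[215,12,0,5.6,0],[215,12,0,5.6,0]]'; python3 rd.py a10
```

```text
t: 15.43
tool_pos: [0.4906, -0.0342, 0.1052]
tool_rot: [3.134, 0.212, -0.022]
contact_force: [-11.0, -1.1, 1.5]
opening: 0.0157
needle (np.float64(12.541521858951606), np.float32(29.644966), (np.float64(1.0), np.float64(0.0))) bedx -14.2 z 0.1052 Fy [-11.   -1.1   1.5]
t: 15.82
tool_pos: [0.5006, -0.0329, 0.1067]
tool_rot: [3.134, 0.212, -0.021]
contact_force: [-9.7, -2.0, 1.4]
opening: 0.0157
needle (np.float64(12.547673996391332), np.float32(28.604828), (np.float64(1.0), np.float64(-0.16666666666666666))) bedx -4.1 z 0.1067 Fy [-9.7 -2.   1.4]
t: 16.2
tool_pos: [0.5109, -0.0316, 0.106]
tool_rot: [3.134, 0.212, -0.019]
contact_force: [-9.4, 0.1, 2.3]
opening: 0.0153
needle (np.float64(12.496481113151255), np.float32(29.65181), (np.float64(1.0), np.float64(-0.16666666666666666))) bedx 6.4 z 0.106 Fy [-9.4  0.1  2.3]
t: 16.67
tool_pos: [0.5237, -0.0299, 0.1013]
tool_rot: [3.134, 0.212, -0.015]
contact_force: [-8.1, -1.0, 5.7]
opening: 0.0152
needle (np.float64(12.010208502680015), np.float32(32.784508), (np.float64(1.0), np.float64(-0.16666666666666666))) bedx 19.2 z 0.1013 Fy [-8.1 -1.   5.7]
```

```bash
python3 -m creep '[[215,-2.8,0.2,-1.8,0],[215,-5.7,0.2,-3.3,0],[215,-8.8,0.2,-4.6,0],[215,-12,0.2,-5.6,0],[215,-12,0.2,-5.6,0]]'; python3 rd.py b1; python3 -m creep '[[215,-3.2,0,-0.7,0],[215,-6.5,0,-1.2,0],[215,-9.8,0,-1.3,0],[215,-13.1,0,-1.2,0],[215,-13.1,0,-1.2,0]]'; python3 rd.py b2
```

```text
t: 17.13
tool_pos: [0.5147, -0.0311, 0.1062]
tool_rot: [-3.134, -0.211, -0.003]
contact_force: [4.8, 0.7, -10.5]
opening: 0.0153
needle (np.float64(12.546202641156963), np.float32(29.749947), (np.float64(0.8333333333333334), np.float64(-0.16666666666666666))) bedx 10.2 z 0.1062 Fy [  4.8   0.7 -10.5]
t: 17.6
tool_pos: [0.5033, -0.0326, 0.1088]
tool_rot: [-3.134, -0.211, -0.009]
contact_force: [6.8, 3.3, -6.8]
opening: 0.0153
needle (np.float64(12.547955557442425), np.float32(25.616943), (np.float64(1.0), np.float64(-0.16666666666666666))) bedx -1.4 z 0.1088 Fy [ 6.8  3.3 -6.8]
```

```bash
python3 -m creep '[[215,-3.2,0,0.5,0],[215,-6.4,0,1.2,0],[215,-9.6,0,2.4,0],[215,-9.6,0,2.4,0]]'; python3 rd.py b3; python3 -m creep '[[215,-3,0,1.5,0],[215,-5.9,0,3.2,0],[215,-5.9,0,3.2,0]]'; python3 rd.py b4; python3 -m creep '[[215,-2.8,0,1.9,0],[215,-5.5,0,4.1,0],[215,-5.5,0,4.1,0]]'; python3 rd.py b5
```

```text
t: 17.98
tool_pos: [0.4955, -0.0337, 0.1083]
tool_rot: [-3.134, -0.211, -0.015]
contact_force: [8.5, 5.1, -2.7]
opening: 0.0152
needle (np.float64(12.547700366707007), np.float32(28.143196), (np.float64(1.0), np.float64(-0.16666666666666666))) bedx -9.2 z 0.1083 Fy [ 8.5  5.1 -2.7]
t: 18.28
tool_pos: [0.4909, -0.0344, 0.1069]
tool_rot: [-3.133, -0.211, -0.019]
contact_force: [8.2, 7.7, 4.2]
opening: 0.0154
needle (np.float64(12.436899021230355), np.float32(27.925781), (np.float64(1.0), np.float64(-0.16666666666666666))) bedx -13.9 z 0.1069 Fy [8.2 7.7 4.2]
t: 18.58
tool_pos: [0.4859, -0.035, 0.1043]
tool_rot: [-3.133, -0.211, -0.02]
contact_force: [4.9, 8.7, 9.0]
opening: 0.0154
needle (np.float64(12.05760034175793), np.float32(29.14994), (np.float64(1.0), np.float64(-0.16666666666666666))) bedx -18.9 z 0.1043 Fy [4.9 8.7 9. ]
```

```bash
python3 -m creep '[[215,2.5,0,-2.4,0],[215,5.3,0,-4.7,0],[215,8.2,0,-6.2,0],[215,11.3,0,-7.5,0],[215,14.5,0,-8.5,0],[215,14.5,0,-8.5,0]]'; python3 rd.py c1;  python3 -m creep '[[215,3.2,0,-0.7,0],[215,6.5,0,-1.2,0],[215,9.8,0,-1.3,0],[215,9.8,0,-1.3,0],[215,9.8,0,-1.3,0]]'; python3 rd.py c2
```

```text
t: 19.13
tool_pos: [0.4912, -0.0342, 0.1062]
tool_rot: [-3.134, -0.212, 0.02]
contact_force: [-11.9, -0.3, 4.2]
opening: 0.0152
needle (np.float64(12.479799584190467), np.float32(27.909332), (np.float64(1.0), np.float64(-0.16666666666666666))) bedx -13.5 z 0.1062 Fy [-11.9  -0.3   4.2]
t: 19.6
tool_pos: [0.5011, -0.0329, 0.1073]
tool_rot: [-3.134, -0.212, 0.018]
contact_force: [-9.2, 0.6, 3.5]
opening: 0.0153
needle (np.float64(12.54536267950279), np.float32(29.532715), (np.float64(1.0), np.float64(0.0))) bedx -3.5 z 0.1073 Fy [-9.2  0.6  3.5]
```

```bash
python3 -m creep '[[205,0,0,0,0],[195,0,0,0,0],[180,0,0,0,0],[150,0,0,0,0],[120,0,0,0,0],[120,0,0,-10,0],[120,0,0,-40,0],[120,0,0,-80,0],[120,0,0,-120,0],[120,0,0,-120,0],[120,0,0,-120,0],[120,0,0,-120,0]]'; python3 rd.py d1
python3 - <<'E'
from h import *
a=cv2.imread("pics/d1.png");b=None
import sys; sys.path.insert(0,'.')
from dial import rect
t=save("top","td1")[:,:,::-1]
cv2.imwrite("pics/f.png",np.hstack([cv2.resize(a[170:270,195:295],(380,380)),cv2.resize(rect(a,204.6-36,-16,half=.03,dy=4.6),(380,380))]))
for f in("s0","d1"):
    pass
for l in("marker_white","label_tape"): print(l,[np.round(x["rect"]).tolist() for x in ctrl.boxes_of("scene",l)[:1]])
E
```

```text
t: 20.65
tool_pos: [0.5052, -0.0326, 0.2299]
tool_rot: [3.134, 0.212, 0.002]
contact_force: [0.5, 0.3, -1.4]
opening: 0.0454
needle (np.float64(12.545196404147113), np.float32(27.981354), (np.float64(1.0), np.float64(-0.16666666666666666))) bedx 0.6 z 0.2299 Fy [ 0.5  0.3 -1.4]
marker_white [[284.0, 264.0, 17.0, 48.0]]
label_tape [[208.0, 226.0, 30.0, 25.0]]
```

View pics/f.png

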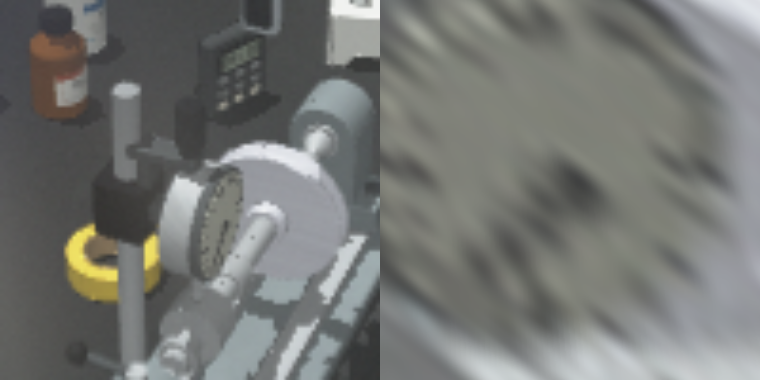

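```bash
python3 -c "
from station import ctrl
print(ctrl.finish_job())"
```

```text
the job is handed in; nothing more can be done
None
```

I lowered the indicator, let go, and turned the spindle in three pinched strokes. It stands with the high spot under the plunger, and I've handed the job in. No verdict came back.

- **Indicator:** the dial read about 8.9 mm pressed in after I let go, against the 8 mm asked for and inside the 6–10 mm window.
- **High spot:** I swung the journal past the peak in both directions. The reading flattened at 12.55 mm and fell to about 12.0 mm roughly 30° either side. It is left near the middle of that flat, and reads 12.55 mm with the gripper clear. I estimate it is within about 8° of the high spot. The 0.2 mm limit allows about 21°.
- **Disagreement:** the peak came out up to about 8° apart depending on the turning direction, probably from slight slip in the pads. The dial reader also barely changes within about 15° of the peak, so it cannot place the high spot more finely than this.
- **Spindle seat:** I never measured how far the spindle moved off its fixed centre. The side force I read pushing it that way was at most about 2 N, below the 3 N needed to start it moving. I only read forces at the end of each move. On one reverse swing the push the other way, onto the fixed centre, reached about 9 N.
- **Other things:** the detected marker and tape stayed within 2–4 pixels of where they started. The network did not find the forceps reliably, so I did not check them by number. The arm never came near them.

The run took about 21 of the 72 s.

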